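# Hold a spring clamp open around the edge of a jewellery card

## Task

Stand the glue bottle that is in the way of the jewellery card's near edge back on its round coaster, with its whole base on it. Then take the spring clamp by its handles, squeeze it wide open and bring it, level and in line with the card, over the card's near upright edge, so that the edge reaches 1 to 2 cm in past the middle of the gaping rubber pads, midway between them and touched by neither: I want to slip a price tag in before it bites. Finish still holding the clamp squeezed open there, about halfway up the card or higher; do not tip the bottle, and do not shift the card's stand or anything else on the bench.

Things in the scene. Friction and masses are not known exactly. Their poses are not given: they have to be found in the camera images.
- clamp: Black nylon spring clamp, two levers on a steel pin, lying flat on the table: 127 mm long, 24 thick, 0.07 kg. Origin on the hinge pin's axis at the underside; x from the handles to the jaws, z along the pin (up as it lies), y left. Handles x = -75 to -18, jaws to x = 52. Squeezing the handles opens the jaws; let go, it snaps shut.
- clamp_grip (a point): Midway between the clamp's handles, at clamp x = -52, 12 above the underside: squeeze here, along y. Handles are bars 10 thick, 24 high; shut, their outer faces stand 49 apart here (59 at the ends), squeezed to the stop they are parallel, 24 apart. Needs 5 N at first, 9 N fully open.
- clamp_mouth (a point): Midway between the two rubber jaw pads, at clamp x = 45, y = 0, 12 above the underside; stays midway as the jaws open. The pads reach 7 mm before and behind it; fully open, their faces stand about 22 apart. Free throat behind it: 35 mm to the spring.
- jaw_l (a joint): Swing of the clamp's left lever, rad: 0 shut, 0.24 fully open, sprung towards 0.
- jaw_r (a joint): Swing of the clamp's right lever, rad: 0 shut, 0.24 fully open, sprung towards 0.
- card: White jewellery card with earrings, upright in a wooden foot. Card 120 mm wide (x -60 to 60), 3 thick (y), top at z = 110; foot 70 x 70, 16 high, with cheeks to 22. Origin at the centre of the foot's underside; x along the card away from the robot, y square to its faces, z up. The stand is loose, about 0.6 kg.
- card_edge (a point): Point on the card's near upright edge (towards the robot), at card x = -60, y = 0, 70 above the table. The edge is straight and free from z = 22 to z = 110. Axes as the card's.
- glue: White round glue bottle with a grey cone nozzle, upright in front of the card's near edge: diameter 40 mm, straight up to 70, 102 high overall, about 0.1 kg. Origin at the centre of its underside, z up.
- coaster: Round white glazed ceramic coaster, diameter 100, 5 thick, fixed to the table. Origin at the centre of its underside; its top is at z = 5.
- bead_dish: Bystander: white ceramic dish of beads, diameter 160, 34 high. Origin at its underside, centre.
- pliers: Bystander: small pliers with grey handles, about 140 long, 12 high, lying flat. Origin at its underside near the pivot.
- pendant: Bystander: flat round enamel pendant, diameter 44, 5 thick. Origin at its underside, centre.
- coin_bead: Bystander: round blue ceramic coin bead, diameter 34, 13 high. Origin at its underside, centre.
- bead_jar: Bystander: jar of beads with a metal cap, diameter 53, 62 high. Origin at its underside, centre.
- wire_spool: Bystander: spool of copper wire standing on its flange, diameter 48, 30 high. Origin at its underside, centre.
- bench_block: Bystander: square steel bench block on a rubber foot, 52 x 52, 20 high. Origin at its underside, centre.
Things that resemble listed ones, but are neither listed nor needed, are in the scene too. Of the things that look like the coaster, take the one that is farthest from the robot's base at the start.

How it is judged (in metres and radians):
On the way, in this order (a step that is already met when the one before it is completed fails the run):
1. the glue bottle stands released on the coaster (horizontal distance between glue and coaster below 0.03 m and height (world z) of glue between 0.002 and 0.009 m and angle between glue's own z axis and vertical below 0.1 rad and contact force between the fingers and glue below 0.1 N and linear speed of glue below 0.02 m/s), for 0.2 s.
2. the clamp is held squeezed open around the card's near edge, clear of the card (value of joint each of jaw_l, jaw_r above 0.17 rad and x of clamp_mouth in the frame of card between -0.061 and -0.03 m and y of clamp_mouth in the frame of card between -0.007 and 0.007 m and z of clamp_mouth in the frame of card between 0.04 and 0.104 m and angle between the z axis of clamp and the z axis of card, either way round below 0.2 rad and angle between the x axis of clamp and the x axis of card, either way round below 0.26 rad and x of clamp_grip in the frame of card below -0.1 m and contact force between clamp and card below 0.1 N and contact force between the fingers and clamp above 2 N), for 0.2 s.
At the end, for the whole second after the job is handed in: The clamp is held still, jaws over 0.17 rad open, level and in line with the card (0.2, 0.26 rad), not touching it; the pads' midpoint is 0 to 30 mm past the near edge, within 7 mm of the card's mid-plane, 40 to 104 mm up. The bottle stands upright within 30 mm of the coaster's centre (all of step 2 and horizontal distance between glue and coaster below 0.03 m and height (world z) of glue between 0.002 and 0.009 m and angle between glue's own z axis and vertical below 0.1 rad and contact force between the fingers and glue below 0.1 N and linear speed of clamp below 0.02 m/s); the arm keeps its last pose, push and grip.
It fails at once if the glue bottle is tipped over (angle between glue's own z axis and vertical above 0.7 rad).
It fails at once if the card's stand is shifted by more than 12 mm (distance of card from where it was at the start of the episode above 0.012 m).
It fails at once if a bystander is moved by more than 20 mm (distance of any of bead_dish, pliers, pendant, coin_bead, bead_jar, wire_spool, bench_block from where it was at the start of the episode above 0.02 m).
It also fails if it takes over 56 s, if anything falls off the work surface, if the arm or the gripper's body presses on something with over 40 N, if the wrist force passes 120 N, or if a joint passes its speed limit or range.

## Robot

A 7-joint arm with a two-finger parallel gripper is mounted at the origin on the work surface. World frame = base frame: x ahead of the robot, y to its left, z up, the work surface at z = 0. Lengths are in mm, angles in degrees, forces in N, time in s.
With the tool pointing down it reaches from about 400 to 750 mm from the base axis. Payload 19.5 kg.
Tool frame: the origin (TCP) lies midway between the tips of the shut fingers; the grasp point (between the pads) lies 19 mm behind it (bot.grasp_offset is the distance from the TCP to the grasp point, in mm); z points along the fingers, y is the line along which they close (so a half turn about z gives the same grasp; the last joint's range is limited). The gripper opens to 85 mm and grips with 20 to 120 N. Pads are 22 mm wide; open, the fingers measure 114 mm over their backs; the gripper's body (76 mm by 85 mm) begins 54 mm behind the grasp point. The pads swing forward as they close: fully open they stand 13 mm farther back than shut.
Start: joints at [-66.618, 40.479, -1.581, 85.061, 1.261, 54.483, -4.326], TCP at [249.984, 517.783, 197.568] pointing down, gripper open.
Joint ranges: [-155.06, 155.06], [-18.47, 123.98], [-90, 86.84], [0, 140.48], [-83.41, 263.41], [0, 116], [-161.91, 161.91]. Speed limits (degrees/s): [108.29, 108.29, 147.25, 147.25, 172.46, 172.46, 172.46].

## Interface

Orientations are given as [roll, pitch, yaw] about the fixed x, y, z axes, in that order (R = Rz(yaw) Ry(pitch) Rx(roll)).
In Python, from cell import bot, ik, monitor, vision, ticket gives the robot as it stands. The module is installed in compiled form; this text tells all that it offers. Calls block until the motion is done:
- bot.move_pose(position, orientation): joint-space move of the TCP to a pose.
- bot.move_linear(position, rot=None, rate=150, guard=None): straight line of the TCP; rot=None keeps the orientation; rate is the mean speed in mm/s. With guard (N) it stops when the force on the tool has changed by that much, and returns True; else False.
- bot.movej(angles): joint-space move.
- bot.gripper_open() and bot.close(grasp_force=None): open the fingers fully, or close them until they stop; grasp_force is the grip in N (None keeps the last).
- bot.sleep(seconds).
- ik(position, orientation): joint angles nearest the present ones, or None.
- monitor.sense(): the state.
- vision.snapshot(name): name is "scene" or "top" or "wrist"; returns a dict with "color" (480x640x3 uint8, blue, green, red), "intrinsics" (3x3 intrinsics, pixels), "extrinsics" (4x4, takes a point from world to camera coordinates); the wrist camera has in their place "mount" (4x4, takes a point from camera to tool coordinates, whose origin is the TCP and whose axes are the flange's). Camera axes: x right, y down, z forward; pixel columns grow to the right and rows downward; lengths in mm; the calibration is good to about 2 mm. A picture is of the moment at which its call begins: read the wrist's pose just before it. There is no depth.
A pose or a line that the arm cannot do raises bot.PlanningError and nothing moves.
- ticket.hand_in(): hands the job in; it is judged then, once.
Trained networks look in the newest picture that a camera, given by its name, has taken for a name from the list of things; names that differ only in an ending like _2 or _b are one class to them, and where a whole thing is asked for, a point or a joint stands for the part that bears it (a point fixed in the world has none). Each returns a list of dicts, best first, with "conf" (0 to 1); they miss things now and then, are a little off and sometimes report something else, mostly with a low value. They report only what shows in the picture. A call takes as long as a camera call. They do not tell look-alikes from the thing itself.
- vision.masks_of(name, camera): "region" (480x640 bool, what is visible of it).
- vision.pinpoint(name, camera): "centre" ([x, y, z] in mm, in the coordinates of the camera as it stood for that picture, good to about 4 mm: a listed point, or the origin of a listed thing).
The state is a dict: "t": time; "joint_positions": joint angles; "joint_vel": joint speeds; "joint_torque": joint torques, N m; "position": TCP position; "orientation": TCP orientation; "contact_force": force on the tool from outside, world axes, zero at the start; "moment": the same for the moment, N m; "grip_width": opening from 0.0 (shut) to 1.0 (fully open); "grip_force": force on a finger pad.
Only numpy, scipy, OpenCV 4.12 (cv2) and the standard library are available. Lean on these libraries where they do the work, as an engineer would, in place of code of your own. Each camera call takes 0.05 s, during which the arm holds its last target. There are 200 camera calls.

## Working session

There is one attempt and no reset: what is moved stays moved. The work goes in short steps, each a Python script; the robot and the scene stay as the last script left them, time stands still between calls to the robot, and variables do not carry over. Pictures are saved under pics/ and viewed, at most 10 in all, crops included, and the job is handed in when it is done.

```bash
mkdir -p pics
cat > h.py <<'E'
import numpy as np, cv2
from cell import bot, ik, monitor, vision, ticket
from scipy.spatial.transform import Rotation as R
def snap(cam):
    s=monitor.sense(); p=vision.snapshot(cam)
    if cam=="wrist":
        T=np.eye(4); T[:3,:3]=R.from_euler('xyz',s['orientation'],degrees=True).as_matrix(); T[:3,3]=s['position']
        p['c2w']=T@np.array(p['mount'])
    else: p['c2w']=np.linalg.inv(np.array(p['extrinsics']))
    return p
def w(p,c): return (p['c2w']@np.r_[c,1])[:3]
def find(p,cam,n): return [(np.round(w(p,d['centre'])).tolist(),round(d['conf'],2)) for d in vision.pinpoint(n,cam)]
def ray(p,u,v,z):
    K=np.array(p['intrinsics']); d=p['c2w'][:3,:3]@np.linalg.solve(K,[u,v,1]); o=p['c2w'][:3,3]
    return o+d*(z-o[2])/d[2]
def pix(p,X):
    c=np.linalg.inv(p['c2w'])@np.r_[X,1]; q=np.array(p['intrinsics'])@c[:3]; return q[:2]/q[2]
E
python3 - <<'E'
from h import *
print(monitor.sense()['orientation'])
for cam in("top","scene"):
    p=snap(cam); cv2.imwrite(f'pics/{cam}0.png',p['color'])
    for n in "clamp clamp_grip clamp_mouth card card_edge glue coaster bead_dish pliers pendant coin_bead bead_jar wire_spool bench_block".split(): print(cam,n,find(p,cam,n))
E
```

```text
[-1.79937654e+02  1.43052865e-03  1.54232569e+02]
top clamp [([465.0, -225.0, 0.0], 0.82)]
top clamp_grip [([428.0, -257.0, 12.0], 0.8), ([703.0, -278.0, 1.0], 0.73)]
top clamp_mouth [([496.0, -195.0, 9.0], 0.55)]
top card [([680.0, -33.0, -0.0], 0.78)]
top card_edge [([622.0, -41.0, 77.0], 0.71)]
top glue [([568.0, -25.0, 0.0], 0.58)]
top coaster [([252.0, 235.0, 2.0], 0.98), ([382.0, 335.0, 1.0], 0.56)]
top bead_dish [([739.0, 274.0, 5.0], 0.93)]
top pliers [([707.0, -275.0, -1.0], 0.97), ([514.0, 278.0, -0.0], 0.46), ([495.0, -194.0, 13.0], 0.27)]
top pendant [([385.0, 106.0, 1.0], 0.7), ([495.0, -190.0, 11.0], 0.29)]
top coin_bead [([639.0, -143.0, -2.0], 0.64), ([494.0, -197.0, 14.0], 0.44)]
top bead_jar [([758.0, 125.0, 5.0], 0.83)]
top wire_spool [([753.0, -111.0, 2.0], 0.58), ([705.0, -278.0, 0.0], 0.43)]
top bench_block [([661.0, 169.0, 1.0], 0.57)]
scene clamp [([460.0, -227.0, 0.0], 0.84)]
scene clamp_grip [([421.0, -261.0, 15.0], 0.88), ([618.0, -39.0, 73.0], 0.23)]
scene clamp_mouth [([497.0, -193.0, 14.0], 0.92)]
scene card [([677.0, -36.0, 4.0], 0.68), ([618.0, -41.0, 73.0], 0.55)]
scene card_edge [([617.0, -38.0, 74.0], 0.95)]
scene glue [([562.0, -30.0, -0.0], 0.83), ([419.0, -260.0, 14.0], 0.56)]
scene coaster [([511.0, 270.0, 2.0], 0.83), ([254.0, 235.0, 1.0], 0.83)]
scene bead_dish [([736.0, 277.0, 3.0], 0.67)]
scene pliers [([700.0, -274.0, -0.0], 0.94)]
scene pendant [([387.0, 104.0, -1.0], 0.61)]
scene coin_bead [([640.0, -147.0, -2.0], 0.82), ([760.0, 126.0, 4.0], 0.39)]
scene bead_jar [([755.0, 125.0, 4.0], 0.89), ([459.0, -229.0, 1.0], 0.18)]
scene wire_spool [([747.0, -115.0, 3.0], 0.74), ([458.0, -229.0, 1.0], 0.36)]
scene bench_block [([662.0, 169.0, -2.0], 0.63)]
```

View pics/top0.png

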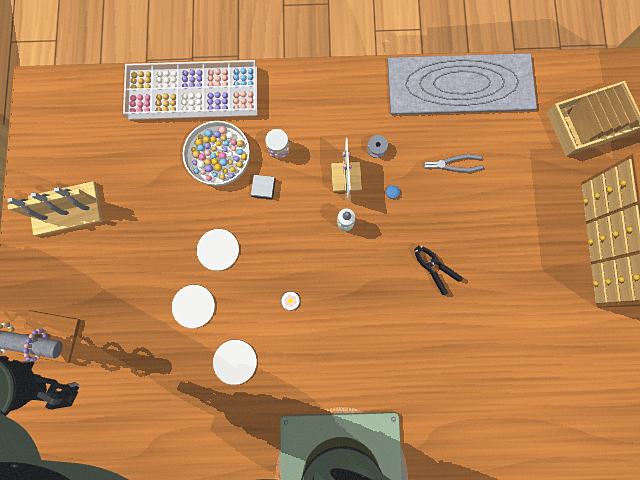

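View pics/scene0.png

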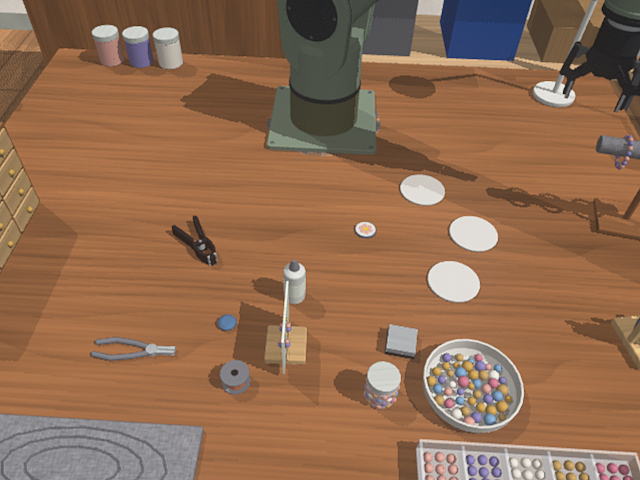

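The top picture shows three look-alike white discs at (218,250), (193,306) and (235,362). The one at (218,250) is farthest from the base. The bottle is at (347,220), right in front of the card's edge, and the clamp at (437,270), jaws pointing up-left. The scene view agrees. Next I'll refine from the wrist camera.

Run:
```python
from h import *
for cam in("top","scene"):
    p=snap(cam)
    for n,z in(("coaster",5),):
        for d in vision.masks_of(n,cam):
            v,u=np.nonzero(d['region']); c=ray(p,u.mean(),v.mean(),z); print(cam,n,d['conf'],c.round(),np.linalg.norm(c[:2]).round(),len(u))
for q in([520,-40,330],[460,-225,300]):
  for yaw in (0,180,154): print(q,yaw,ik(q,[180,0,yaw]))
bot.move_pose([480,150,330],[180,0,180]) if ik([480,150,330],[180,0,180]) is not None else 0
bot.move_pose([500,-40,330],[180,0,180])
p=snap("wrist"); print(np.array(p['mount']).round(2)); cv2.imwrite('pics/w1.png',p['color'])
for n in "card card_edge glue clamp".split(): print(n,find(p,"wrist",n))
print(monitor.sense()['t'])
```

```text
top coaster 0.86 [253. 235.   5.] 345.0 1555
top coaster 0.85 [381. 331.   5.] 505.0 1461
top coaster 0.69 [513. 276.   5.] 582.0 1369
scene coaster 0.95 [383. 331.   5.] 506.0 1382
scene coaster 0.93 [253. 234.   5.] 345.0 1099
scene coaster 0.73 [ 636. -145.    5.] 652.0 241
scene coaster 0.62 [513. 275.   5.] 582.0 1646
scene coaster 0.27 [ 446. -237.    5.] 505.0 801
[520, -40, 330] 0 [-21.14595433  33.69397476  43.86992135  82.14869809 -23.62745716
  73.58882654 -65.44660525]
[520, -40, 330] 180 [ 4.25729037 28.42827708 -6.11531298 81.32335753  3.08571623 70.41131229
 87.83935241]
[520, -40, 330] 154 [ 8.16896111e-01  2.84049755e+01  1.26326727e-01  8.14396200e+01
 -6.38874773e-02  7.01554741e+01  6.49497019e+01]
[460, -225, 300] 0 [ -2.52343011  35.88798833  49.64484957  88.02085183 -28.49861405
  69.42863027 -38.08796142]
[460, -225, 300] 180 [ 24.28799022  28.71929873  -3.17471456  87.18628794   1.69463135
  64.1413203  110.76386441]
[460, -225, 300] 154 [19.25182708 28.87072903  5.72708246 87.35091425 -3.07474282 63.93201787
 89.6231936 ]
[[  -0.     -0.95   -0.3    78.11]
 [   1.     -0.      0.      0.47]
 [  -0.     -0.3     0.95 -176.5 ]
 [   0.      0.      0.      1.  ]]
card [([679.0, -31.0, 1.0], 0.79)]
card_edge [([620.0, -36.0, 69.0], 0.93)]
glue [([567.0, -32.0, 2.0], 0.58)]
clamp [([459.0, -223.0, 3.0], 0.56)]
4.3917
```

View pics/w1.png

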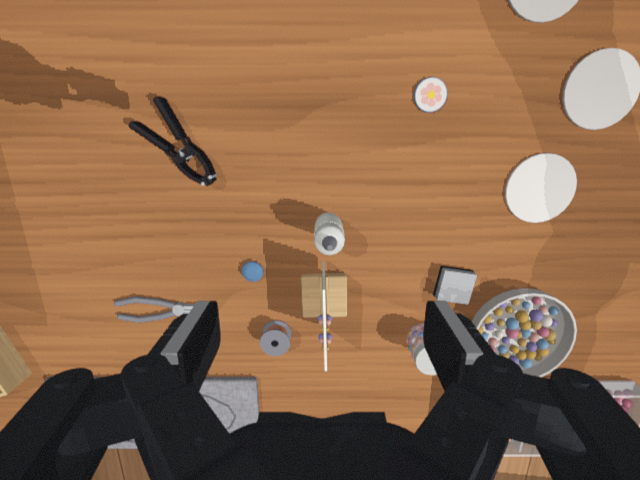

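The bottle's nozzle tip is at (329,242), and the card's top edge runs from about (323,264) to (326,370). The clamp's jaws are at (208,178). Next I'll back out the positions and move the bottle.

Run:
```python
from h import *
p=snap("wrist")
print("tip",ray(p,329,242,102)); a=ray(p,323.5,270,110);b=ray(p,326,370,110); print(a,b,np.degrees(np.arctan2(b[1]-a[1],b[0]-a[0])))
im=p['color'].astype(int); sub=im[262:375,315:336].min(2)
for r in range(0,113,8): 
    x=np.nonzero(sub[r]>200)[0]; print(262+r,x+315)
d=vision.masks_of("glue","wrist")
for m in d[:1]:
    v,u=np.nonzero(m['region']); print(m['conf'],u.min(),u.max(),v.min(),v.max())
print([pix(p,X).round() for X in ([566,-30,102],[566,-30,0],[620,-38,70])])
```

```text
tip [558.49629732 -29.02870842 102.        ]
[591.7395268  -35.62495448 110.        ] [736.95056828 -31.80381562 110.        ] 1.5073551917054453
262 []
270 []
278 []
286 []
294 [323 324]
302 [323 324]
310 [323 324]
318 [323 324]
326 [324 325]
334 [324 325]
342 [324 325]
350 [324 325]
358 [324 325]
366 [325 326]
374 []
0.83 314 343 213 252
[array([328., 248.]), array([327., 225.]), array([321., 278.])]
```

Run:
```python
from h import *
D=[180,0,180]
bot.gripper_open()
bot.move_pose([563,-30,210],D)
print(bot.move_linear([563,-30,37],rate=100,guard=15))
bot.close(30); s=monitor.sense(); print(s['grip_width'],s['grip_force'],s['position'])
bot.move_linear([563,-30,120],rate=100)
p=snap("top"); print(find(p,"top","glue")); 
bot.move_linear([513,275,120],rate=200)
s=monitor.sense(); print(s['t'],s['contact_force'],s['grip_width'])
p=snap("scene"); cv2.imwrite('pics/s2.png',p['color']); print(find(p,"scene","glue"),find(p,"scene","coaster"))
```

```text
False
0.43706466957419204 29.487291077384725 [563.26197162 -29.94390838  37.32684048]
[]
10.4833 [ 0.05330799 -0.13916447 -0.37725956] 0.4364808848335393
[([516.0, 273.0, 82.0], 0.69)] [([377.0, 327.0, 2.0], 0.88), ([255.0, 234.0, -3.0], 0.79), ([511.0, 272.0, -1.0], 0.71)]
```

View pics/s2.png

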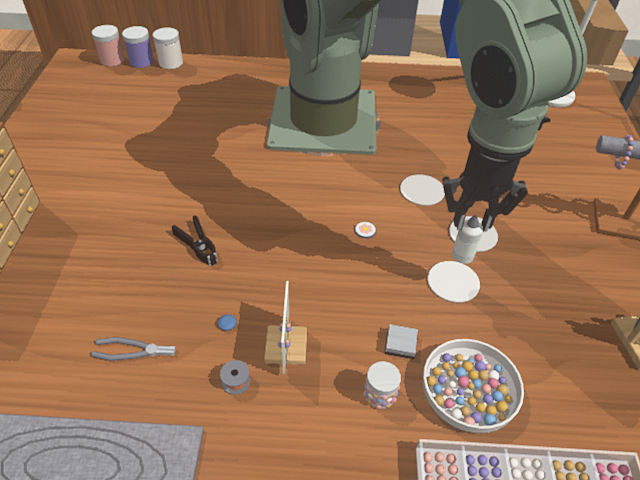

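The bottle is in the fingers at about (468,240), above the middle disc in this perspective and centred over the far coaster by the network's numbers. I'll lower it, release it, then look at the clamp.

Run:
```python
from h import *
bot.move_linear([513,275,50],rate=150)
print(bot.move_linear([513,275,40],rate=25,guard=3)); s=monitor.sense(); print(s['position'],s['contact_force'])
bot.gripper_open(); bot.sleep(.1)
bot.move_linear([513,275,190],rate=120)
p=snap("wrist"); print(find(p,"wrist","glue"),find(p,"wrist","coaster"))
yaw=-138
P=[440,-245,190]
bot.move_pose([480,0,230],[180,0,180])
print(ik(P,[180,0,yaw]))
bot.move_pose(P,[180,0,yaw])
p=snap("wrist"); cv2.imwrite('pics/w3.png',p['color'])
for n in "clamp_grip clamp clamp_mouth".split(): print(n,find(p,"wrist",n))
p=snap("scene"); print(find(p,"scene","glue"),monitor.sense()['t'])
```

```text
True
[513.4150047  275.62568913  42.09710798] [-0.50766396  1.27926002  5.51793146]
[([517.0, 274.0, 1.0], 0.82)] [([380.0, 333.0, 2.0], 0.91), ([512.0, 276.0, 2.0], 0.68)]
[ 35.8370468   35.69596905 -18.33488621 100.06636461  14.63645684
  46.58426363 142.59799647]
clamp_grip [([424.0, -256.0, 14.0], 0.74), ([387.0, 108.0, -2.0], 0.35)]
clamp [([459.0, -221.0, 1.0], 0.92)]
clamp_mouth [([493.0, -192.0, 12.0], 0.65)]
[([513.0, 272.0, 5.0], 0.77)] 16.1917
```

View pics/w3.png

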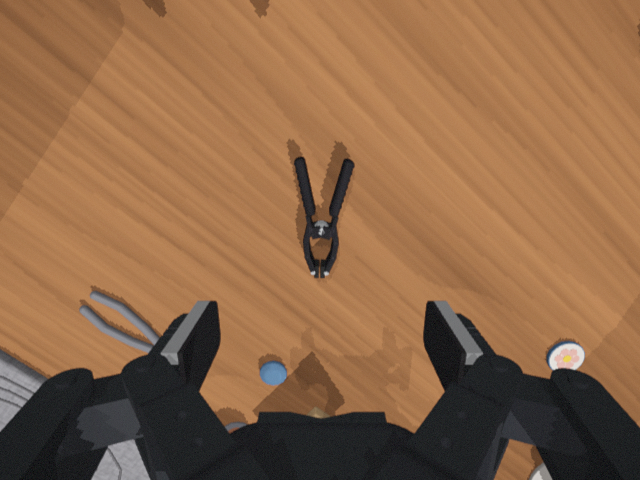

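The bottle is standing on the coaster. In this picture the clamp's handle ends are at (299,160) and (350,163), the pin is at (320,230) and the jaw tip at (320,274). I'll compute the axis from these points.

Run:
```python
from h import *
p=snap("wrist")
m=vision.masks_of("clamp","wrist")[0]; print(m['conf'])
v,u=np.nonzero(m['region']); print(u.min(),u.max(),v.min(),v.max())
L=lambda v0:(lambda x:(x.min(),x.max()))(u[v==v0])
for r in range(v.min(),v.max()+1,8): print(r,L(r))
e=ray(p,324.5,161,22); h=ray(p,320,230,24); t=ray(p,319.5,276,20)
print(e,h,t,np.linalg.norm(t-e),[np.degrees(np.arctan2(*(t-a)[1::-1])) for a in(e,h)])
print(np.degrees(np.arctan2(-192+256,493-424)))
```

```text
0.95
294 354 157 277
157 (np.int64(300), np.int64(303))
165 (np.int64(294), np.int64(354))
173 (np.int64(295), np.int64(352))
181 (np.int64(298), np.int64(350))
189 (np.int64(299), np.int64(347))
197 (np.int64(301), np.int64(344))
205 (np.int64(303), np.int64(342))
213 (np.int64(306), np.int64(339))
221 (np.int64(307), np.int64(338))
229 (np.int64(306), np.int64(337))
237 (np.int64(304), np.int64(338))
245 (np.int64(304), np.int64(338))
253 (np.int64(304), np.int64(337))
261 (np.int64(305), np.int64(335))
269 (np.int64(308), np.int64(331))
277 (np.int64(316), np.int64(324))
[ 405.79034893 -270.51570592   22.        ] [ 459.63362799 -227.88086745   24.        ] [ 499.08406504 -193.12965237   20.        ] 121.22837435629783 [np.float64(39.67531216497478), np.float64(41.376273531976366)]
42.84703721089954
```

Run:
```python
from h import *
O=[180,0,-139.5]
bot.move_pose([421,-259,110],O)
print(bot.move_linear([421,-259,3],rate=80,guard=12)); print(monitor.sense()['position'])
bot.close(40); bot.sleep(.2); s=monitor.sense(); print(s['grip_width'],s['grip_force'],s['position'],s['contact_force'])
bot.move_linear([421,-259,130],rate=100)
bot.move_pose([470,-150,130],[180,0,-160])
bot.move_pose([470,-36,130],[180,0,-178.5])
s=monitor.sense();print(s['grip_width'],s['t'])
p=snap("wrist"); cv2.imwrite('pics/w4.png',p['color'])
for n in "clamp_grip clamp clamp_mouth card_edge card".split(): print(n,find(p,"wrist",n))
p=snap("scene"); cv2.imwrite('pics/s4.png',p['color'])
for n in "clamp_grip clamp clamp_mouth card_edge card glue".split(): print(n,find(p,"scene",n))
```

```text
False
[ 421.14221935 -259.1308839     3.345308  ]
-0.0017942077997117856 0.0 [ 421.00384416 -258.99736854    2.99904709] [-0.07921987 -0.80915665  0.82787486]
-0.0019618189200921454 21.725
clamp_grip [([422.0, -256.0, 12.0], 0.65)]
clamp [([460.0, -222.0, 2.0], 0.92)]
clamp_mouth [([494.0, -196.0, 13.0], 0.81)]
card_edge [([621.0, -37.0, 69.0], 0.9)]
card [([677.0, -32.0, -1.0], 0.86)]
clamp_grip [([419.0, -263.0, 14.0], 0.64), ([675.0, -37.0, 3.0], 0.52)]
clamp [([462.0, -231.0, 2.0], 0.59)]
clamp_mouth [([498.0, -196.0, 14.0], 0.6)]
card_edge [([616.0, -36.0, 72.0], 0.86)]
card [([678.0, -38.0, 3.0], 0.8), ([642.0, -143.0, 1.0], 0.17)]
glue [([515.0, 275.0, 4.0], 0.72), ([458.0, -230.0, 1.0], 0.64)]
```

View pics/w4.png

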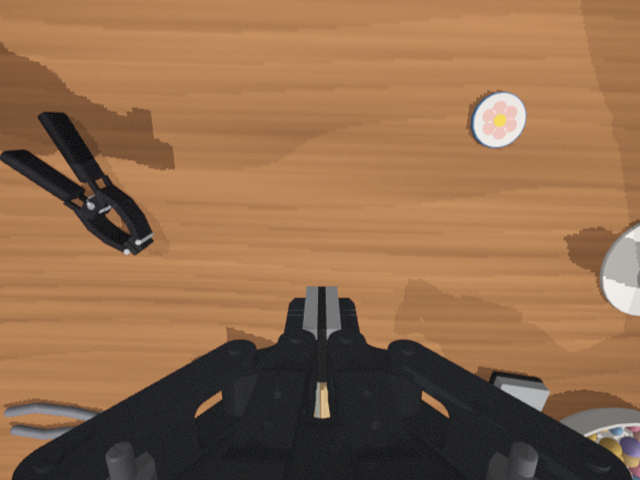

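View pics/s4.png

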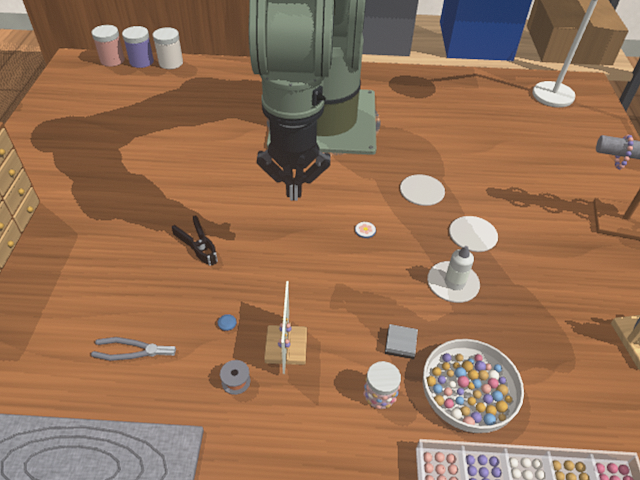

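The grasp missed. In the wrist picture the fingers are shut and empty at (322,310), and the clamp lies unmoved, jaws at (140,240). The scene view shows the bottle standing on the far coaster at (455,275) and the card untouched. The fingers probably rode over the handles, so I'll go back lower and look before closing.

Run:
```python
from h import *
O=[180,0,-139.5]
p=snap("wrist")
m=vision.masks_of("clamp","wrist")[0]; v,u=np.nonzero(m['region']); 
e=[ray(p,a,b,22) for a,b in((52,114),(10,155),(132,246))]; print([x.round(1) for x in e])
mid=(e[0]+e[1])/2; print(mid, np.degrees(np.arctan2(*(e[2]-mid)[1::-1])))
bot.gripper_open()
bot.move_pose([430,-180,130],[180,0,-155])
bot.move_pose([421,-259,90],O)
print(bot.move_linear([421,-259,-2],rate=80,guard=10)); bot.sleep(.1)
s=monitor.sense(); print(s['position'],s['contact_force'],s['grip_width'],s['t'])
p=snap("wrist"); cv2.imwrite('pics/w5.png',p['color'])
for n in "clamp_grip clamp clamp_mouth".split(): print(n,find(p,"wrist",n))
```

```text
[array([ 390.4, -242.6,   22. ]), array([ 422. , -281.9,   22. ]), array([ 495.7, -196.3,   22. ])]
[ 406.20767756 -262.27857883   22.        ] 36.394616235170254
False
[ 421.16881824 -259.12339288   -1.6451207 ] [ 0.24811749  0.69793869 -0.94047359] 0.9955875455863024 25.8083
clamp_grip []
clamp [([459.0, -223.0, 1.0], 0.84)]
clamp_mouth []
```

View pics/w5.png

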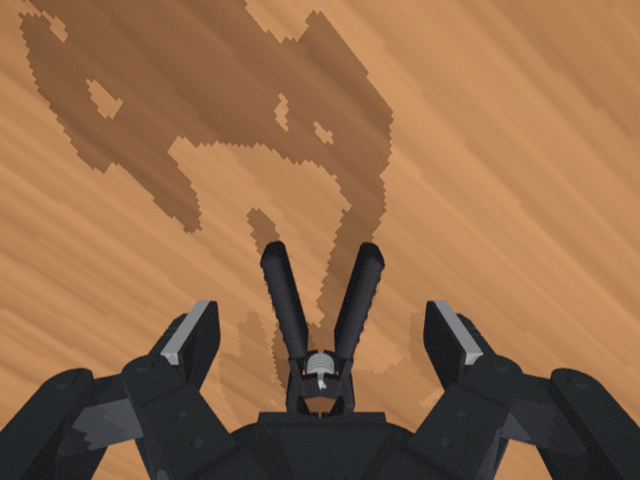

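Run:
```python
from h import *
p=snap("wrist")
T=np.eye(4); s=monitor.sense(); T[:3,:3]=R.from_euler('xyz',s['orientation'],degrees=True).as_matrix(); T[:3,3]=s['position']
Ti=np.linalg.inv(T)
for y,z in((42,-13),(-42,-13),(42,-32),(0,0),(0,-19)): 
  for x in(-11,0,11): print(x,y,z,pix(p,(T@[x,y,z,1])[:3]).round())
for (a,b,z) in((276,243,24),(372,245,24),(322,243,12),(321,360,24),(320,360,30)): print((Ti@np.r_[ray(p,a,b,z),1])[:3].round(1))
```

```text
-11 42 -13 [401. 303.]
0 42 -13 [403. 284.]
11 42 -13 [404. 264.]
-11 -42 -13 [239. 303.]
0 -42 -13 [237. 284.]
11 -42 -13 [236. 264.]
-11 42 -32 [410. 323.]
0 42 -32 [412. 302.]
11 42 -32 [414. 280.]
-11 0 0 [320. 292.]
0 0 0 [320. 273.]
11 0 0 [320. 254.]
-11 0 -19 [320. 309.]
0 0 -19 [320. 289.]
11 0 -19 [320. 268.]
[ 26.3 -19.8 -25.9]
[ 25.3  23.5 -25.9]
[ 22.2   1.  -13.9]
[-36.1   0.5 -25.9]
[-31.6  -0.  -31.9]
```

The finger pads appear about 30 mm higher than the stated TCP implies. I'll check that against the earlier scene picture, where the TCP was at (470,-36,130) and the tip showed at pixel (294,198).

Run:
```python
from h import *
p=snap("scene")
for z in(120,130,140,150,160,170): print(z,pix(p,[470,-36,z]).round(1))
im=cv2.imread('pics/s4.png')[150:215,240:350]; cv2.imwrite('pics/tip4.png',cv2.resize(im,None,fx=5,fy=5,interpolation=cv2.INTER_NEAREST))
w4=cv2.imread('pics/w4.png'); g=w4.min(2); print([ (r,int(g[r,312]),int(g[r,334])) for r in range(270,350,5)])
```

```text
120 [294.3 214.7]
130 [294.3 210.8]
140 [294.2 206.9]
150 [294.2 202.9]
160 [294.1 198.9]
170 [294.1 194.8]
[(270, 91, 89), (275, 93, 93), (280, 83, 89), (285, 88, 84), (290, 116, 116), (295, 119, 115), (300, 118, 118), (305, 115, 118), (310, 115, 119), (315, 119, 117), (320, 117, 116), (325, 117, 113), (330, 131, 136), (335, 36, 29), (340, 34, 34), (345, 36, 38)]
```

View pics/tip4.png

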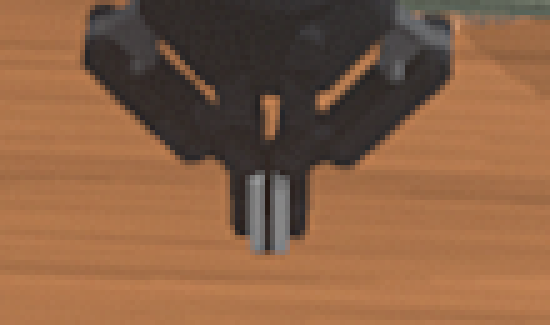

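The crop shows the shut tips ending at row ≈200.6, so z≈157 when the TCP reads 130. The real fingertips sit about 27 mm behind the stated TCP, and the fingers closed above the clamp. I'll go that much lower, guarded, and squeeze.

Run:
```python
from h import *
print(bot.move_linear([421,-259,-23],rate=50,guard=8)); bot.sleep(.1)
s=monitor.sense(); print(s['position'],s['contact_force'])
bot.close(40); s=monitor.sense(); print(s['grip_width'],s['grip_force'],s['position'],s['contact_force'],s['t'])
```

```text
False
[ 421.05533417 -259.04244201  -22.84791386] [-0.47035377 -0.78371484  0.48052618]
0.2529301085834488 38.978299498558044 [ 421.47393246 -259.39086382  -22.36518357] [-0.97778669 -1.24358773 13.35199982] 27.375
```

```bash
python3 - <<'E'
from h import *
bot.move_linear([421,-259,47],rate=100)
bot.move_pose([460,-140,47],[180,0,-160])
bot.move_pose([480,-38,47],[180,0,-178.5]); bot.sleep(.2)
s=monitor.sense();print(s['grip_width'],s['grip_force'],s['t'],s['position'],s['orientation'])
p=snap("wrist"); cv2.imwrite('pics/w6.png',p['color'])
for c in("wrist","top","scene"):
    q=p if c=="wrist" else snap(c)
    if c=="scene": cv2.imwrite('pics/s6.png',q['color'])
    for n in "clamp_grip clamp clamp_mouth card_edge card".split(): print(c,n,find(q,c,n))
E
python3 -c "
import cv2,numpy as np
a=cv2.imread('pics/w6.png')[200:480,120:520];b=cv2.imread('pics/s6.png')[130:410,180:380]
cv2.imwrite('pics/m6.png',np.hstack([a,cv2.resize(b,(400,560))[:280] if 0 else cv2.resize(b,(200,280))]))"
```

```text
0.24816361620098173 39.15759086608887 29.5083 [479.83673514 -39.44062441  46.93797387] [-1.79979496e+02 -1.05170332e-02 -1.78598477e+02]
wrist clamp_grip [([484.0, -36.0, 83.0], 0.58)]
wrist clamp [([535.0, -35.0, 73.0], 0.64)]
wrist clamp_mouth [([390.0, 107.0, -0.0], 0.35)]
wrist card_edge []
wrist card []
top clamp_grip []
top clamp []
top clamp_mouth [([387.0, 102.0, 1.0], 0.31)]
top card_edge [([623.0, -40.0, 72.0], 0.94)]
top card [([683.0, -31.0, -1.0], 0.67)]
scene clamp_grip [([484.0, -38.0, 84.0], 0.64)]
scene clamp [([535.0, -40.0, 71.0], 0.9), ([516.0, 275.0, 4.0], 0.53)]
scene clamp_mouth [([580.0, -35.0, 82.0], 0.69)]
scene card_edge [([621.0, -39.0, 73.0], 0.8)]
scene card [([678.0, -37.0, 2.0], 0.84)]
```

View pics/m6.png

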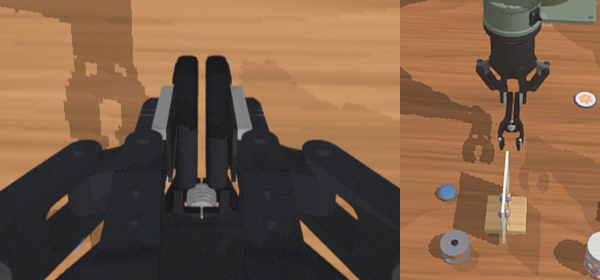

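The wrist crop shows the handles parallel and fully squeezed. The scene crop shows open jaws at about (511,145), pointing at the card's edge at about (507,155). Next I'll measure the lateral offset by pixel.

Run:
```python
from h import *
p=snap("scene"); im=p['color']; g=im.max(2).astype(int); lo=im.min(2).astype(int)
for X in([480,-39,82],[535,-38,94],[580,-38,94],[580,-38,82],[587,-38,82],[619,-36,110],[619,-36,70],[737,-32,110],[619,-46,110]): print(X,pix(p,X).round(1))
def seg(m):
    d=np.flatnonzero(np.diff(np.r_[0,m,0])); return [(int(a)+265,int(b)-1+265) for a,b in zip(d[::2],d[1::2])]
for r in range(228,292,3): print(r,'dark',seg((g[r,265:320]<75).astype(int)),'white',seg((lo[r,265:320]>150).astype(int)))
```

```text
[480, -39, 82] [292.5 232.7]
[535, -38, 94] [290.5 250.3]
[580, -38, 94] [288.4 269.5]
[580, -38, 82] [288.5 273.9]
[587, -38, 82] [288.1 277. ]
[619, -36, 110] [287.4 281.4]
[619, -36, 70] [287.8 295.8]
[737, -32, 110] [283.3 341.8]
[619, -46, 110] [281.5 281.1]
228 dark [(281, 282), (287, 292), (295, 298), (303, 305)] white []
231 dark [(280, 282), (287, 291), (295, 298), (303, 305)] white []
234 dark [(287, 291), (294, 298)] white []
237 dark [(287, 291), (294, 298)] white []
240 dark [(286, 291), (294, 298)] white []
243 dark [(286, 290), (294, 298)] white []
246 dark [(285, 290), (294, 298)] white []
249 dark [(284, 290), (293, 299)] white []
252 dark [(281, 289), (292, 300)] white []
255 dark [(280, 287), (296, 302)] white [(291, 291)]
258 dark [(279, 287), (296, 302)] white []
261 dark [(278, 282), (287, 290), (292, 296), (299, 302)] white []
264 dark [(278, 281), (300, 302)] white []
267 dark [(281, 282), (299, 302)] white []
270 dark [(281, 283), (297, 298), (302, 302)] white [(300, 301)]
273 dark [(280, 283), (297, 299)] white []
276 dark [(280, 282), (297, 299)] white []
279 dark [(281, 281), (298, 299)] white []
282 dark [] white [(286, 288)]
285 dark [] white [(286, 287)]
288 dark [] white [(286, 287)]
291 dark [] white [(285, 287)]
```

Run:
```python
from h import *
s=monitor.sense(); print(s['position'],s['orientation'])
y=s['position'][1]
print(bot.move_linear([520,y,47],rate=60,guard=5)); s=monitor.sense();print(s['position'])
print(bot.move_linear([534.5,y,47],rate=40,guard=5)); bot.sleep(.3)
s=monitor.sense();print(s['position'],s['contact_force'],s['grip_width'],s['grip_force'],s['t'])
p=snap("scene"); im=p['color']; g=im.max(2).astype(int); lo=im.min(2).astype(int)
for n in "clamp_grip clamp clamp_mouth card_edge card glue".split(): print(n,find(p,"scene",n))
def seg(m):
    d=np.flatnonzero(np.diff(np.r_[0,m,0])); return [(int(a)+260,int(b)-1+260) for a,b in zip(d[::2],d[1::2])]
for r in range(258,316,4): print(r,'dark',seg((g[r,260:320]<75).astype(int)),'white',seg((lo[r,260:320]>150).astype(int)))
for X in([634,-36,82],[634,-47,94],[634,-25,94],[634,-36,110],[622,-36,110]): print(X,pix(p,X).round(1))
```

```text
[479.98659433 -37.98388002  46.977603  ] [ 1.79998813e+02 -2.74780640e-03 -1.78498616e+02]
False
[519.61311256 -37.98916197  46.94566758]
False
[534.43388126 -37.97210266  47.02646455] [ 0.40302672 -0.24587123 -0.67965458] 0.25540630104648493 39.15673792362213 32.0917
clamp_grip [([536.0, -42.0, 83.0], 0.56)]
clamp [([589.0, -39.0, 69.0], 0.93)]
clamp_mouth [([634.0, -33.0, 85.0], 0.64)]
card_edge [([621.0, -37.0, 74.0], 0.84), ([738.0, 277.0, 2.0], 0.75), ([639.0, -145.0, -1.0], 0.54)]
card [([676.0, -35.0, 5.0], 0.95), ([635.0, -35.0, 84.0], 0.16)]
glue [([514.0, 274.0, 3.0], 0.6)]
258 dark [(284, 289), (292, 296)] white []
262 dark [(284, 288), (292, 296)] white []
266 dark [(283, 288), (291, 296)] white []
270 dark [(282, 288), (291, 295)] white []
274 dark [(280, 286), (291, 297)] white [(289, 289)]
278 dark [(277, 285), (287, 287), (292, 299)] white []
282 dark [(276, 284), (293, 299)] white [(286, 288), (290, 290)]
286 dark [(275, 279), (298, 300)] white [(286, 287)]
290 dark [(275, 278), (297, 300)] white [(285, 287)]
294 dark [(278, 280), (294, 295), (300, 300)] white [(276, 276), (285, 287), (297, 298)]
298 dark [(277, 280), (294, 296)] white [(285, 287)]
302 dark [(277, 279), (295, 296)] white [(284, 286), (299, 299)]
306 dark [] white [(284, 287)]
310 dark [] white [(284, 288)]
314 dark [] white [(284, 288)]
[634, -36, 82] [286.9 298.6]
[634, -47, 94] [280.3 293.9]
[634, -25, 94] [293.3 294.7]
[634, -36, 110] [286.6 288.5]
[622, -36, 110] [287.2 282.8]
```

Run:
```python
from h import *
bot.sleep(.5); s=monitor.sense(); print(s['position'],s['contact_force'],s['grip_width'])
print(ticket.hand_in())
```

```text
[534.50144754 -38.02549867  46.99000984] [ 0.09514594 -0.71798687 -0.88428964] 0.25170330949774794
the job is handed in; nothing more can be done
None
```

I've handed the job in with no verdict returned: by my measurements the bottle stands about 1–2 mm off the coaster's centre, and the clamp is held squeezed wide open with its mouth 13–14 mm past the card's edge, within about 1 mm of centre and 82 mm up, after one empty grasp at the clamp on the way.

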